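Turn the sample carousel to the serving arrow

ROBOT

A 6-joint arm with a two-finger parallel gripper is mounted at the origin on the work surface. World frame = base frame: x ahead of the robot, y to its left, z up, the work surface at z = 0. Lengths are in m, angles in rad, forces in N, time in s.
With the tool pointing down it reaches from about 0.35 to 0.975 m from the base axis. Payload 4.9 kg.
Tool frame: the origin (TCP) lies on the centre line of the jaws, within the pads' length; the fingertips stand 11 mm ahead of it and the grasp point (between the pads) lies 8 mm behind it (manip.finger_overhang is the distance from the TCP to the fingertips, in m); y points along the fingers, z is the direction in which the jaws open and shut, and the axes are right-handed (so a half turn about y gives the same grasp; the last joint's range is limited). The gripper opens to 85 mm and grips with 20 to 120 N. Pads are 22 mm wide; open, the fingers measure 114 mm over their backs; the gripper's body (76 mm by 85 mm) begins 54 mm behind the grasp point. The pads swing forward as they close: fully open they stand 13 mm farther back than shut.
Start: joints at [1.154, 0.053, 1.613, -0, 1.476, -0.119], TCP at [0.183, 0.597, 0.242] pointing down, gripper open.
Joint ranges: [-3.01, 3.01], [-1.01, 2.22], [0.06, 2.58], [-1.02, 4.17], [0.09, 2.62], [-3.14, 3.14]. Speed limits (rad/s): [2.57, 2.57, 3.14, 3.14, 3.14, 3.14].

INTERFACE

Orientations are given as a unit quaternion [w, x, y, z].
In Python, from plant import readout, cams, workorder, manip gives the robot as it stands.
- The arm moves only by the tool play_rows, never from a script. Its arguments are lists of equal length, an entry for each row: "slide": the shift along the tool's x, y, z in cm, a list of three; "yaw": the turn about the tool's y in degrees; "grip": the closure, from -1 (fully open) to 1 (shut), so that 0 is half open. In form: {"slide": [[x, y, z], ...], "yaw": [yaw, ...], "grip": [grip, ...]}. A call has 1 to 12 rows; each row shifts and turns the commanded pose from where the row before left it, along the tool's axes as they then stand; what a row does not reach is not made up. A row lasts 1/10 s, in which the tool goes at most 50 mm and 8.59 degrees, less where a joint would pass 70% of its speed; a pose out of reach is approached as far as the arm can. A call with a gripper value outside its range is refused whole. The fingers move at their own pace and stop on an object; the grip force is fixed at half the most. Time passes only in rows, so rows that do not move let the fingers close. It gives the time, the measured TCP pose, the force and the opening at its end, in the units of the state.
- readout.state(): the state, without advancing time (a new reading comes with each control period).
- cams.grab_frame(name): name is "scene" or "side" or "wrist"; returns a dict with "image" (384x512x3 uint8, red, green, blue), "mtx" (3x3 intrinsics, pixels), "R" (3x3) and "t" (3): a world point X has camera coordinates R X + t; the wrist camera has in their place "mount" (4x4, takes a point from camera to tool coordinates, whose origin is the TCP and whose axes are the tool frame's). Camera axes: x right, y down, z forward; pixel columns grow to the right and rows downward; lengths in m; the calibration is good to about 2 mm. A picture is of the moment at which its call begins: read the wrist's pose just before it. There is no depth.
- workorder.job_done(): hands the job in, once; it reports no verdict.
The state is a dict: "time": time; "joint_pos": joint angles; "joint_vel": joint speeds; "joint_efforts": joint torques, N m; "tool_pos": TCP position; "tool_rot": TCP orientation; "contact_force": force on the tool from outside, world axes, zero at the start; "ft_torque": the same for the moment, N m; "gripper_width": opening from 0.0 (shut) to 1.0 (fully open).
Only numpy, scipy, OpenCV 4.12 (cv2) and the standard library are available. Lean on these libraries where they do the work, as an engineer would, in place of code of your own. Each camera call takes 0.05 s, during which the arm holds its last target.

TASK

On the sweet stall, bring the yellow-lidded amber jar round to the green serving arrow by turning the carousel: push slowly sideways on its steel spokes with a fingertip until that jar stands in line with the arrow, then leave the carousel at rest and move clear. Do not touch or pick up any jar, push on the spokes and not on the wooden platter, keep all three jars standing in their places on it, and leave the clay cup and the box of sweets beside it where they are.

Things in the scene. Friction and masses are not known exactly. Their poses are not given: they have to be found in the camera images.
- carousel (a joint): turning angle of the carousel about its vertical axis, rad; 0 at the start, grows counter-clockwise seen from above; turns freely either way (more than a full turn), about 1 N at the spoke against friction, and stops by itself when no longer pushed
- hub (a point): centre of the carousel on its axis, 52 mm above the table (top of the small steel cap). The wooden platter has a radius of 105 mm, and lies from 30 to 46 mm above the table
- spoke0 (a point): point on the axis of one of the three level steel spokes (14 mm thick rods, 120 degrees apart, half-way between the jars), 145 mm from the carousel's axis and 38 mm above the table; the bare rod sticks out of the platter's rim from 105 mm to 157 mm from the axis, then a black ball of 22 mm diameter ends it at 179 mm. There is free air under the rods, down to the table or the 6 mm thick green arrow
- spoke1 (a point): point on the axis of one of the three level steel spokes (14 mm thick rods, 120 degrees apart, half-way between the jars), 145 mm from the carousel's axis and 38 mm above the table; the bare rod sticks out of the platter's rim from 105 mm to 157 mm from the axis, then a black ball of 22 mm diameter ends it at 179 mm. There is free air under the rods, down to the table or the 6 mm thick green arrow
- spoke2 (a point): point on the axis of one of the three level steel spokes (14 mm thick rods, 120 degrees apart, half-way between the jars), 145 mm from the carousel's axis and 38 mm above the table; the bare rod sticks out of the platter's rim from 105 mm to 157 mm from the axis, then a black ball of 22 mm diameter ends it at 179 mm. There is free air under the rods, down to the table or the 6 mm thick green arrow
- serve_spot (a point): where the middle of the wanted jar should come to stand: 66 mm from the carousel's axis in the direction of the green arrow, 74 mm above the table; fixed, does not turn
- arrow_tail (a point): outer end of the flat green serving arrow, 205 mm from the carousel's axis; the arrow lies on the table (6 mm thick, shaft 18 mm wide, head about 85 mm wide), is fixed, and points radially in to the carousel's axis; the spokes pass over it
- gold_jar_mid (a point): middle of the wanted jar: amber glass with a white paper band, yellow lid, 52 mm diameter, 56 mm tall, standing loose on the platter about 66 mm from the axis; middle 28 mm above its underside, so 74 mm above the table
- red_jar_mid (a point): middle of the red-lidded clear jar of the same size, on the platter
- blue_jar_mid (a point): middle of the blue-lidded clear jar of the same size, on the platter
- platter: the wooden platter, 210 mm diameter, 16 mm thick, top 46 mm above the table, turns with the spokes; origin on the axis at table height; not to be pushed
- gold_jar: the wanted jar (yellow lid); origin at the centre of its underside, z up
- red_jar: red-lidded jar; origin at the centre of its underside
- blue_jar: blue-lidded jar; origin at the centre of its underside
- cup: clay cup, 72 mm diameter, 80 mm tall, standing to the robot's left of the carousel; origin at the centre of its underside; leave alone
- sweet_box: open cardboard box of gold-wrapped sweets, 130 x 100 mm, 60 mm tall, to the robot's right of the carousel; origin at the centre of its underside; leave alone
Things that resemble listed ones, but are neither listed nor needed, are in the scene too. Leave any purple look-alike of the blue_jar alone.

How it is judged:
At the end, for the whole second after the job is handed in: The yellow-lidded jar's middle is within 14 mm (seen from above) of the serving spot in line with the green arrow; the carousel is at rest; all three jars stand upright on the platter within 80 mm of its axis; cup and sweet box have moved less than 20 mm (horizontal distance between gold_jar_mid and serve_spot below 0.014 m and velocity of joint carousel between -0.03 and 0.03 rad/s and angle between each of gold_jar, red_jar, blue_jar's own z axis and vertical below 0.1 rad and horizontal distance between each of gold_jar_mid, red_jar_mid, blue_jar_mid and hub below 0.08 m and height (world z) of gold_jar between 0.043 and 0.05 m and linear speed of each of gold_jar, red_jar, blue_jar below 0.02 m/s and height (world z) of red_jar between 0.043 and 0.05 m and height (world z) of blue_jar between 0.043 and 0.05 m and distance of each of cup, sweet_box from where it was at the start of the episode below 0.02 m); the robot touches nothing.
It fails at once if a jar is touched by the robot (over 0.5 N) (contact force between any of the fingers, the arm and gold_jar above 0.5 N or contact force between any of the fingers, the arm and red_jar above 0.5 N or contact force between any of the fingers, the arm and blue_jar above 0.5 N).
It fails at once if a jar is lifted, tipped or slides off its place on the platter (height (world z) of any of gold_jar, red_jar, blue_jar above 0.06 m or angle between any of gold_jar, red_jar, blue_jar's own z axis and vertical above 0.3 rad or horizontal distance between any of gold_jar_mid, red_jar_mid, blue_jar_mid and hub above 0.085 m or horizontal distance between any of gold_jar_mid, red_jar_mid, blue_jar_mid and hub below 0.047 m).
It fails at once if the robot pushes on the wooden platter (over 2 N) instead of a spoke (contact force between any of the fingers, the arm and platter above 2 N).
It fails at once if the carousel is spun fast (over 2.5 rad/s) (velocity of joint carousel above 2.5 rad/s or velocity of joint carousel below -2.5 rad/s).
It fails at once if the cup or the sweet box is shifted (20 mm), lifted or tipped (distance of any of cup, sweet_box from where it was at the start of the episode above 0.02 m or angle between any of cup, sweet_box's own z axis and vertical above 0.25 rad).
It also fails if it takes over 48 s, if anything falls off the work surface, if the arm or the gripper's body presses on something with over 40 N, if the wrist force passes 120 N, or if a joint passes its speed limit or range.

## Working session

There is one attempt and no reset: what is moved stays moved. The work goes in short steps, Python scripts to look and compute and a tool call to move; the robot and the scene stay as the last step left them, time stands still between calls to the robot, and variables do not carry over. Pictures are saved under pics/ and viewed, and the job is handed in when it is done.

Besides the shell and the picture viewer there is one more tool, called after "Call:" as name(argument=value, ...) on one line, values as JSON. play_rows: Moves the arm, as the interface text tells. Its arguments: {"type":"object","properties":{"slide":{"type":"array","items":{"type":"array","items":{"type":"number"}}},"yaw":{"type":"array","items":{"type":"number"}},"grip":{"type":"array","items":{"type":"number"}}},"required":["slide","yaw","grip"]}

```bash
mkdir -p pics; ls; python3 - <<'E'
from plant import readout,cams,workorder,manip
import cv2,json,pickle
s=readout.state()
print(s['time'],s['tool_pos'],s['tool_rot'],s['gripper_width'],manip.finger_overhang)
F={}
for n in ("scene","side","wrist"):
    f=cams.grab_frame(n); F[n]=f
    cv2.imwrite(f"pics/{n}0.png",f["image"][:,:,::-1])
pickle.dump(F,open("f0.pkl","wb"))
E
```

```text
pics
0.0 [0.18312147 0.5969457  0.24109012] [-0.69859178  0.69997503 -0.10509072  0.10469208] 1.001362511949832 0.011
```

View pics/scene0.png

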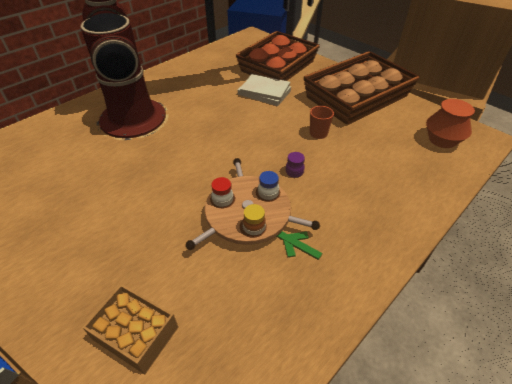

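View pics/side0.png

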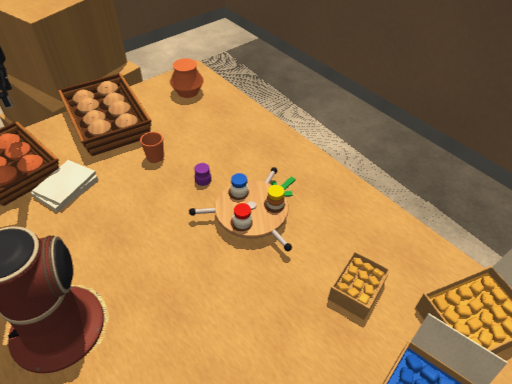

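View pics/wrist0.png

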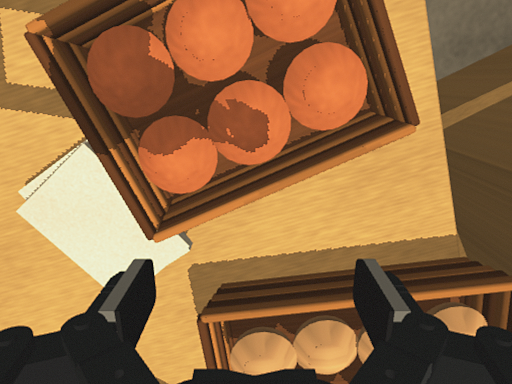

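Scene view: the yellow lid is at (254,215), red at (222,186), blue at (268,179). The purple look-alike stands off the platter at (295,160). The arrow is at (300,245), with its tail at about (320,255). Candidates for the wanted jar are the yellow-lidded (254,220), red (222,190), blue (268,184) and purple (295,163). I choose the yellow-lidded one on the platter and check it in a crop.

```bash
cat > h.py <<'E'
import numpy as np,cv2
def ray(f,u,v,z):
    K,R,t=f["mtx"],np.array(f["R"]),np.array(f["t"])
    d=R.T@np.linalg.solve(K,[u,v,1.]); c=-R.T@t
    return (c+d*(z-c[2])/d[2])
def proj(f,X):
    p=f["mtx"]@(np.array(f["R"])@np.array(X)+f["t"]); return p[:2]/p[2]
def blobs(f,lo,hi,roi,minA=8):
    hsv=cv2.cvtColor(f["image"],cv2.COLOR_RGB2HSV)
    m=cv2.inRange(hsv,np.array(lo),np.array(hi))
    M=np.zeros_like(m);x0,y0,x1,y1=roi;M[y0:y1,x0:x1]=m[y0:y1,x0:x1]
    n,l,s,c=cv2.connectedComponentsWithStats(M)
    return [(c[i].round(1),s[i].tolist()) for i in range(1,n) if s[i][4]>=minA],M
E
python3 - <<'E'
import pickle,numpy as np,cv2
from h import *
F=pickle.load(open("f0.pkl","rb"))
rois={"scene":(180,150,340,265),"side":(180,155,310,260)}
for n in rois:
    f=F[n];r=rois[n]
    print(n,"cam",(-np.array(f["R"]).T@f["t"]).round(3))
    for name,lo,hi,z in [("yellow",(22,200,120),(32,255,255),.098),("red",(0,220,120),(4,255,255),.098),("blue",(105,150,80),(125,255,255),.098),("purple",(126,100,40),(160,255,255),.05),("green",(45,100,60),(85,255,255),.006),("black",(0,0,0),(179,255,45),.038)]:
        for c,s in blobs(f,lo,hi,r)[0]: print(name,c,s,ray(f,*c,z).round(3))
    x0,y0,x1,y1=r
    cv2.imwrite(f"pics/{n}_crop.png",cv2.resize(f["image"][y0:y1,x0:x1,::-1],None,fx=4.5,fy=4.5,interpolation=cv2.INTER_CUBIC))
E
```

```text
scene cam [ 0.995 -0.422  0.714]
blue [268.4 177.6] [260, 172, 17, 12, 159] [0.577 0.042 0.098]
purple [295.6 157.2] [288, 152, 16, 11, 141] [0.543 0.189 0.05 ]
purple [296.7 168.7] [288, 165, 15, 8, 58] [0.575 0.156 0.05 ]
green [297.1 243.6] [278, 232, 44, 26, 494] [ 0.715 -0.002  0.006]
black [314.1 226.2] [312, 224, 5, 5, 13] [0.724 0.045 0.038]
black [189.6 245.9] [187, 242, 7, 7, 21] [ 0.562 -0.195  0.038]
side cam [ 0.068 -0.635  0.965]
yellow [275.7 191. ] [268, 185, 16, 13, 170] [ 0.634 -0.062  0.098]
red [241.8 210. ] [234, 204, 16, 13, 163] [ 0.517 -0.057  0.098]
blue [238.6 180.1] [232, 174, 15, 14, 164] [0.579 0.036 0.098]
purple [202.  173.9] [195, 163, 16, 22, 293] [0.537 0.164 0.05 ]
green [287.9 182.3] [281, 177, 14, 12, 75] [0.748 0.003 0.006]
green [273.3 182.9] [271, 182, 6, 3, 15] [0.711 0.03  0.006]
green [287.7 193.1] [284, 191, 8, 5, 38] [ 0.716 -0.031  0.006]
black [274.4 169.8] [272, 169, 5, 3, 9] [0.729 0.048 0.038]
black [192.  211.7] [190, 209, 5, 6, 24] [0.434 0.067 0.038]
black [287.4 247. ] [284, 244, 7, 7, 34] [ 0.562 -0.194  0.038]
```

View pics/scene_crop.png

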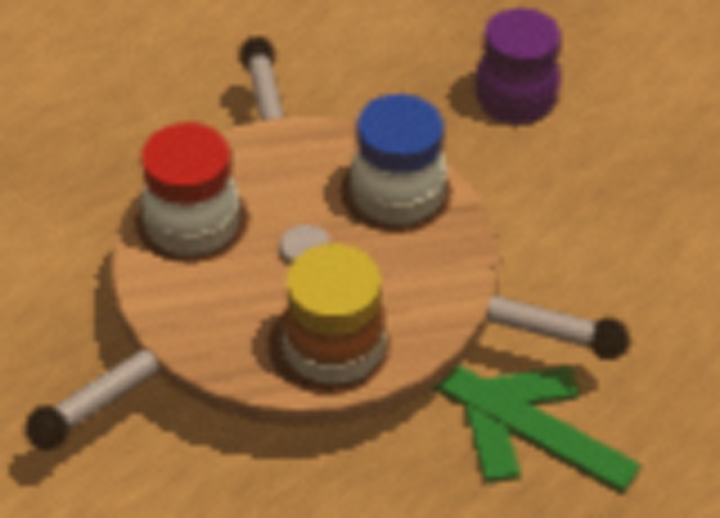

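```bash
python3 - <<'E'
import pickle,numpy as np,cv2
from h import *
F=pickle.load(open("f0.pkl","rb"))
hub=np.array([.574,-.027])
for n,r in {"scene":(180,150,340,275),"side":(260,155,310,200)}.items():
    f=F[n]
    b,M=blobs(f,(45,100,60),(85,255,255),r)
    v,u=np.nonzero(M)
    P=np.array([ray(f,a,c,.006)[:2] for a,c in zip(u,v)])-hub
    rr=np.hypot(*P.T);an=np.degrees(np.arctan2(P[:,1],P[:,0]))
    print(n,rr.min(),rr.max())
    for lo,hi in [(.1,.12),(.12,.15),(.165,.18),(.175,.19),(.19,.2),(.2,.22)]:
        k=(rr>lo)&(rr<hi)
        if k.any(): print(lo,k.sum(),an[k].mean().round(1),an[k].min().round(1),an[k].max().round(1))
    k=rr>.165; print("tail region mean dir",np.degrees(np.arctan2(*P[k].mean(0)[::-1])))
b,M=blobs(F["scene"],(22,180,100),(32,255,255),(235,200,275,225))
# top lid
for c,s in b: print(c,s,ray(F["scene"],*c,.1))
for n in F:
  if n!="wrist": print(n,proj(F[n],[.574,-.027,.052]))
for p in [(.725,.046),(.562,-.194),(.434,.067),(.634,-.062)]:
    d=np.array(p)-hub; print(p,np.hypot(*d),np.degrees(np.arctan2(d[1],d[0])))
# sweet box, cup
print("box",[ray(F["scene"],*p,.06).round(3) for p in [(121,289),(88,325),(138,358),(175,319)]])
print("cup",ray(F["scene"],320,113,.08),ray(F["side"],152,140,.08))
E
```

```text
scene 0.09307102996566159 0.20246024957303183
0.1 68 10.7 3.2 17.9
0.12 241 10.1 -5.2 24.9
0.165 41 10.5 7.7 13.2
0.175 44 10.5 7.7 13.1
0.19 28 10.4 8.0 13.1
0.2 7 11.0 8.9 12.7
tail region mean dir 10.479713346614414
side 0.1283473024621846 0.2046676168022581
0.12 43 4.4 -6.3 25.6
0.165 19 9.7 7.1 12.2
0.175 20 9.7 6.9 12.3
0.19 14 9.8 7.1 12.3
0.2 6 9.9 8.1 11.6
tail region mean dir 9.75762860380854
[253.8 212. ] [244, 204, 20, 16, 249] [ 0.63015302 -0.06062718  0.1       ]
scene [247.32220498 204.58827386]
side [251.11364452 204.57204768]
(0.725, 0.046) 0.16772000476985446 25.80115271614799
(0.562, -0.194) 0.1674305826305338 -94.10999796127474
(0.434, 0.067) 0.16862977198585066 146.12146019489035
(0.634, -0.062) 0.06946221994724908 -30.256437163529245
box [array([ 0.561, -0.36 ,  0.06 ]), array([ 0.582, -0.441,  0.06 ]), array([ 0.697, -0.408,  0.06 ]), array([ 0.686, -0.322,  0.06 ])]
cup [0.48419718 0.36594363 0.08      ] [0.48530385 0.36271595 0.08      ]
```

```bash
cat >> h.py <<'E'
from scipy.spatial.transform import Rotation as Ro
HUB=np.array([.574,-.027])
def tool(s):
    q=s["tool_rot"]; return Ro.from_quat([q[1],q[2],q[3],q[0]]).as_matrix()
def need(s,target,az):
    """slide cm in current tool axes to target; yaw deg to bring tool x to azimuth az"""
    R=tool(s); d=R.T@(np.array(target)-s["tool_pos"])*100
    a=np.degrees(np.arctan2(R[1,0],R[0,0])); y=-((az-a+180)%360-180)
    return d.round(2),round(y,2),round(a,2)
E
python3 - <<'E'
from plant import readout
from h import *
s=readout.state(); print(tool(s).round(3))
a=np.radians(-110); t=[*(HUB+.137*np.array([np.cos(a),np.sin(a)])),.20]
print(t,need(s,t,-4),need(s,t,176))
E
```

```text
[[ 0.956 -0.001  0.293]
 [-0.293 -0.001  0.956]
 [-0.    -1.    -0.002]]
[np.float64(0.5271432403643833), np.float64(-0.15573788904766947), 0.2] (array([ 54.97,   4.22, -61.87]), np.float64(-13.06), np.float64(-17.06)) (array([ 54.97,   4.22, -61.87]), np.float64(166.94), np.float64(-17.06))
```

Call:
play_rows(slide=[[2.3,0,-2.6],[2.3,0,-2.6],[2.3,0,-2.6],[2.3,0,-2.6],[2.3,0,-2.6],[2.3,0,-2.6],[2.3,0,-2.6],[2.3,0,-2.6],[2.3,0,-2.6],[2.3,0,-2.6],[2.3,0,-2.6],[2.3,0,-2.6]], yaw=[0,0,0,0,0,0,0,0,0,0,0,0], grip=[1,1,1,1,1,1,1,1,1,1,1,1])

```text
time: 1.35
tool_pos: [0.3558, 0.2169, 0.2421]
tool_rot: [-0.699, 0.699, -0.105, 0.105]
contact_force: [0.8, -0.8, 1.1]
gripper_width: 0.001
```

Call:
play_rows(slide=[[2.3,0,-2.6],[2.3,0,-2.6],[2.3,0,-2.6],[2.3,0,-2.6],[2.3,0,-2.6],[2.3,0,-2.6],[2.3,0,-2.6],[2.3,0,-2.6],[2.3,0,-2.6],[2.3,0,-2.6],[2,0,-2],[0,0,0]], yaw=[0,0,0,0,0,0,0,0,0,0,0,0], grip=[1,1,1,1,1,1,1,1,1,1,1,1])

```text
time: 2.55
tool_pos: [0.5131, -0.1253, 0.2418]
tool_rot: [-0.699, 0.699, -0.106, 0.106]
contact_force: [-0.7, -0.2, 0.0]
gripper_width: -0.002
```

```bash
python3 - <<'E'
from plant import readout,cams
from h import *
s=readout.state(); print(s["time"],s["tool_pos"],s["gripper_width"],s["contact_force"])
a=np.radians(-110); t=[*(HUB+.137*np.array([np.cos(a),np.sin(a)])),.038]
print(t,need(s,t,-4))
f=cams.grab_frame("wrist");cv2.imwrite("pics/w1.png",f["image"][:,:,::-1])
f=cams.grab_frame("scene");cv2.imwrite("pics/s1.png",f["image"][:,:,::-1])
E
```

```text
2.55 [ 0.51308814 -0.12530791  0.24178209] -0.002273321432925416 [-0.73044825 -0.17416164  0.00824725]
[np.float64(0.5271432403643833), np.float64(-0.15573788904766947), 0.038] (array([ 2.26, 20.38, -2.48]), np.float64(-13.26), np.float64(-17.26))
```

View pics/w1.png

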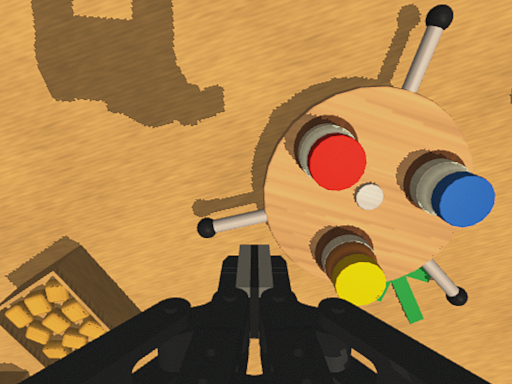

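View pics/s1.png

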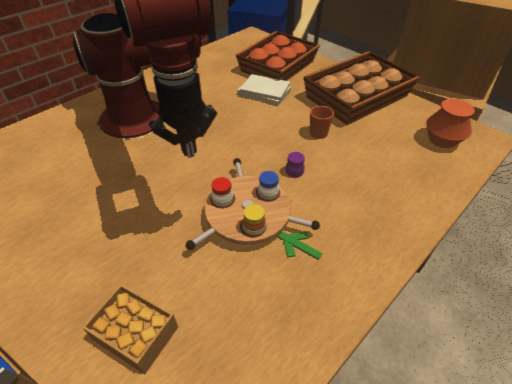

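Call:
play_rows(slide=[[0,0,0],[0,0,0],[0.8,2,-1.5],[0.8,2,-1.4],[0,3,0],[0,3,0],[0,0,0]], yaw=[-6.6,-6.6,0,0,0,0,0], grip=[1,1,1,1,1,1,1])

```text
time: 3.35
tool_pos: [0.523, -0.1502, 0.1372]
tool_rot: [0.708, -0.705, 0.027, -0.02]
contact_force: [0.4, 1.4, 0.2]
gripper_width: 0.001
```

```bash
python3 - <<'E'
from plant import readout,cams
from h import *
s=readout.state(); print(s["time"],s["tool_pos"],s["contact_force"])
a=np.radians(-110); t=[*(HUB+.137*np.array([np.cos(a),np.sin(a)])),.038]
print(t,need(s,t,-4))
f=cams.grab_frame("wrist");cv2.imwrite("pics/w2.png",f["image"][:,:,::-1])
M=np.array(f["mount"]);R=tool(s);K=f["mtx"]
def wr(u,v,z):
    d=R@M[:3,:3]@np.linalg.solve(K,[u,v,1.]);c=R@M[:3,3]+s["tool_pos"]
    return (c+d*(z-c[2])/d[2])[:2]
print("cam",R@M[:3,3]+s["tool_pos"])
for nm,lo,hi,z in [("blk",(0,0,0),(179,255,45),.038),("yel",(22,200,120),(32,255,255),.102),("red",(0,220,120),(4,255,255),.102),("blue",(105,150,80),(125,255,255),.102)]:
    for c,st in blobs(f,lo,hi,(0,0,512,384),60)[0]: print(nm,c,st,wr(*c,z).round(4))
E
```

```text
3.35 [ 0.52302913 -0.15021338  0.13724801] [0.38603122 1.35140992 0.21485454]
[np.float64(0.5271432403643833), np.float64(-0.15573788904766947), 0.038] (array([ 0.54,  9.92, -0.56]), np.float64(0.21), np.float64(-3.79))
cam [ 0.44344923 -0.14557893  0.26988126]
blk [198.2 254.2] [186, 241, 25, 28, 516] [ 0.5615 -0.1941]
blk [252.9 342.5] [19, 245, 470, 139, 27859] [ 0.6443 -0.1587]
red [442.6 218.7] [389, 175, 88, 82, 3388] [ 0.517  -0.0507]
```

View pics/w2.png

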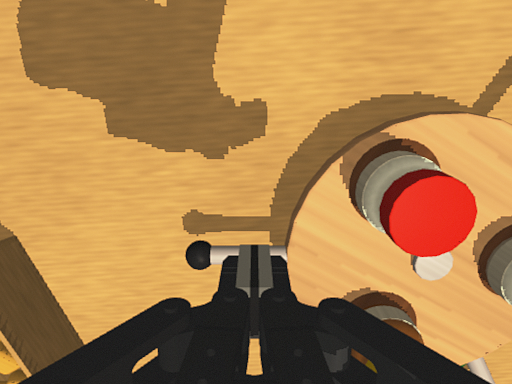

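Call:
play_rows(slide=[[0.3,2,-0.5],[0,2.5,0],[0,2.5,0],[0,1.9,0],[0,1,0],[0,0,0],[0,0,0]], yaw=[0,0,0,0,0,0,0], grip=[1,1,1,1,1,1,1])

```text
time: 4.1
tool_pos: [0.5304, -0.1582, 0.0451]
tool_rot: [-0.706, 0.707, -0.023, 0.025]
contact_force: [-0.0, 0.2, -0.2]
gripper_width: -0.006
```

```bash
cat > look.py <<'E'
import sys
from plant import readout,cams
from h import *
s=readout.state(); print(s["time"],s["tool_pos"],s["contact_force"].__repr__())
R=tool(s);d=np.array(s["tool_pos"][:2])-HUB
print("tool r",np.hypot(*d),"ang",np.degrees(np.arctan2(d[1],d[0])),"xaz",np.degrees(np.arctan2(R[1,0],R[0,0])))
n=sys.argv[1]
for v in ("scene","side"):
    f=cams.grab_frame(v);I=f["image"][:,:,::-1]
    cv2.imwrite(f"pics/{v}{n}.png",cv2.resize(I[140:280,160:340],None,fx=4,fy=4,interpolation=cv2.INTER_CUBIC))
    for nm,lo,hi,z in [("blk",(0,0,0),(179,255,45),.038),("yel",(22,190,90),(32,255,255),.098),("red",(0,220,120),(4,255,255),.098),("blue",(105,150,80),(125,255,255),.098)]:
        for c,st in blobs(f,lo,hi,(175,140,330,262),8)[0]:
            p=ray(f,*c,z)[:2]; d=p-HUB
            print(v,nm,c,st[4],p.round(4),"r %.4f ang %.1f"%(np.hypot(*d),np.degrees(np.arctan2(d[1],d[0]))))
E
python3 look.py 2
```

```text
4.1 [ 0.53035672 -0.15823144  0.04511929] array([-0.02042501,  0.16251443, -0.23115761])
tool r 0.1382983280424325 ang -108.39543759512338 xaz -3.837651475509162
scene blk [184.  150.1] 110 [ 0.2891 -0.0028] r 0.2860 ang 175.1
scene blk [195.1 160.8] 17 [ 0.3473 -0.0089] r 0.2274 ang 175.4
scene blk [190.  202.7] 1116 [ 0.4602 -0.1147] r 0.1436 ang -142.4
scene blk [178.7 178.3] 15 [ 0.371  -0.0826] r 0.2105 ang -164.7
scene blk [189.8 245.3] 29 [ 0.5607 -0.1936] r 0.1672 ang -94.6
scene yel [253.5 212.6] 201 [ 0.6297 -0.0611] r 0.0653 ang -31.5
scene blue [268.4 177.5] 158 [0.5771 0.0419] r 0.0690 ang 87.4
side blk [282.8 190.1] 375 [ 0.6917 -0.0329] r 0.1178 ang -2.9
side blk [271.4 224.5] 707 [ 0.5792 -0.1098] r 0.0830 ang -86.4
side blk [191.8 212.1] 20 [0.4328 0.0663] r 0.1693 ang 146.5
side blk [287.4 247.3] 28 [ 0.5616 -0.1946] r 0.1681 ang -94.2
side red [241.7 211. ] 185 [ 0.5146 -0.0594] r 0.0677 ang -151.4
```

View pics/side2.png

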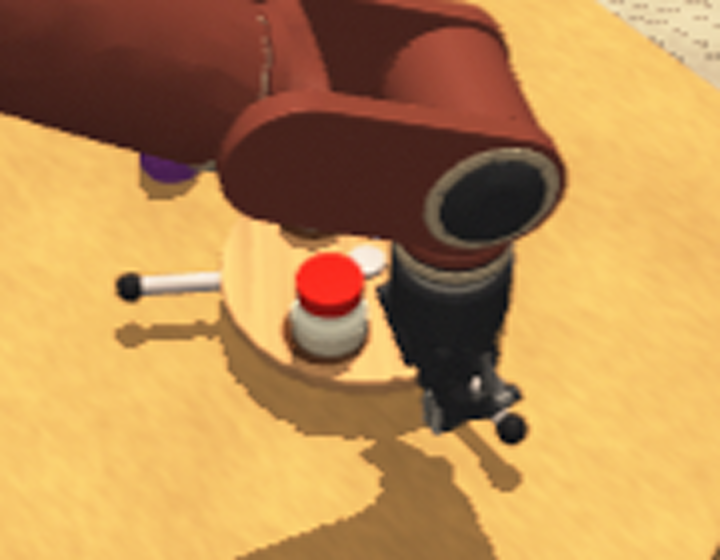

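View pics/scene2.png

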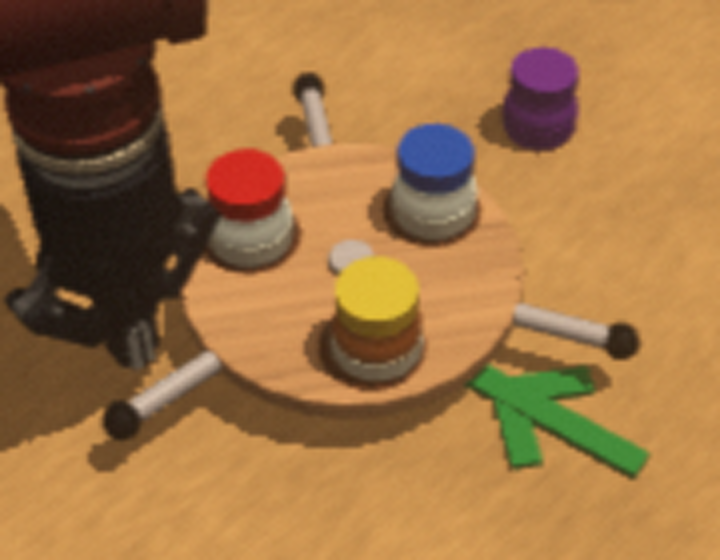

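Call:
play_rows(slide=[[0,0.4,0],[0,0.3,0],[0.4,0,0],[0.4,0,0],[0.4,0,0],[0.3,0,0],[0.2,0,0],[0,0,0]], yaw=[0,0,0,0,0,0,0,0], grip=[1,1,1,1,1,1,1,1])

```text
time: 5.0
tool_pos: [0.5465, -0.1592, 0.0363]
tool_rot: [-0.707, 0.707, -0.024, 0.024]
contact_force: [0.1, 0.0, 0.6]
gripper_width: -0.004
```

```bash
python3 look.py 3 | grep -v " r 0.[02]" 
```

```text
5.0 [ 0.54646214 -0.15917301  0.03632368] array([0.08728648, 0.00761288, 0.63301025])
tool r 0.13501125407903383 ang -101.76904504073785 xaz -3.8515007084982695
scene blk [192.5 210.1] 1228 [ 0.4836 -0.1252] r 0.1335 ang -132.6
scene blk [179.2 185.7] 16 [ 0.3939 -0.0981] r 0.1936 ang -158.5
scene blk [189.5 245.2] 38 [ 0.56   -0.1939] r 0.1675 ang -94.8
side blk [288.8 189.7] 354 [ 0.7068 -0.043 ] r 0.1337 ang -6.9
side blk [191.8 212.1] 20 [0.4328 0.0663] r 0.1693 ang 146.5
```

View pics/scene3.png

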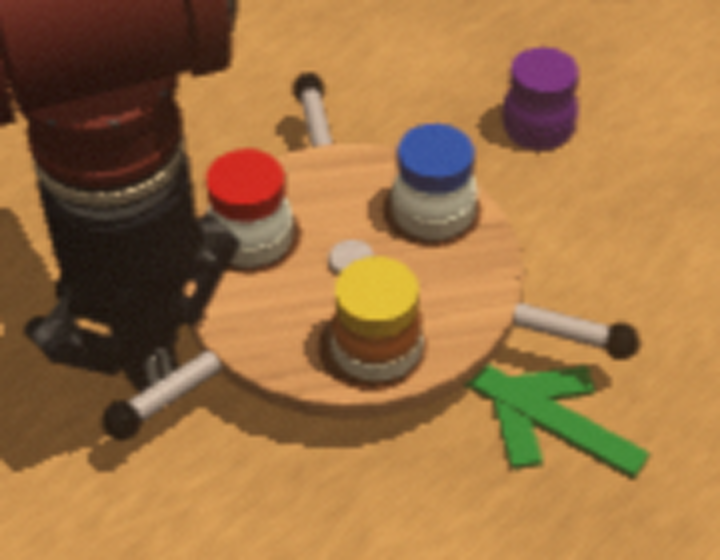

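Call:
play_rows(slide=[[0.23,0,-0.03],[0.23,0,-0.03],[0.35,0,-0.05],[0.47,0,-0.06],[0.47,0,-0.06],[0.47,0,-0.06],[0.47,0,-0.06],[0.35,0,-0.05],[0.23,0,-0.03],[0,0,0]], yaw=[-1,-1,-1.5,-2,-2,-2,-2,-1.5,-1,0], grip=[1,1,1,1,1,1,1,1,1,1])

```text
time: 6.1
tool_pos: [0.5794, -0.1622, 0.0364]
tool_rot: [-0.704, 0.704, 0.063, -0.062]
contact_force: [-0.0, -0.1, -0.7]
gripper_width: 0.001
```

```bash
python3 look.py 4 
```

```text
6.1 [ 0.57940777 -0.16223604  0.03640373] array([-0.04728799, -0.12472557, -0.65552046])
tool r 0.13534412019670936 ang -87.71009530278742 xaz 10.167673877180185
scene blk [185.2 172.9] 79 [ 0.3667 -0.0579] r 0.2096 ang -171.5
scene blk [200.5 218.8] 1097 [ 0.5184 -0.1287] r 0.1159 ang -118.7
scene blk [201.4 255.8] 23 [ 0.6005 -0.1928] r 0.1679 ang -80.9
scene yel [260.5 211. ] 155 [ 0.6374 -0.0469] r 0.0665 ang -17.5
scene blue [263.7 174.4] 155 [0.5616 0.0416] r 0.0697 ang 100.3
side blk [301.4 183.5] 340 [ 0.7541 -0.0481] r 0.1813 ang -6.7
side blk [286.9 219.2] 805 [ 0.6256 -0.123 ] r 0.1090 ang -61.8
side blk [193.7 223. ] 23 [0.4148 0.0302] r 0.1692 ang 160.3
side yel [271.2 193.9] 9 [ 0.6166 -0.0623] r 0.0553 ang -39.7
side red [247.3 212.3] 179 [ 0.5233 -0.0723] r 0.0680 ang -138.2
side blue [232.9 183.5] 128 [0.5583 0.0358] r 0.0647 ang 104.0
```

View pics/scene4.png

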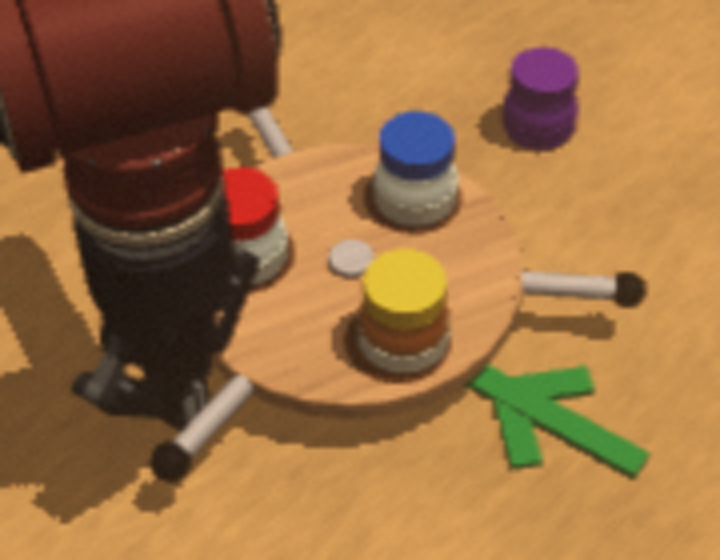

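View pics/side4.png

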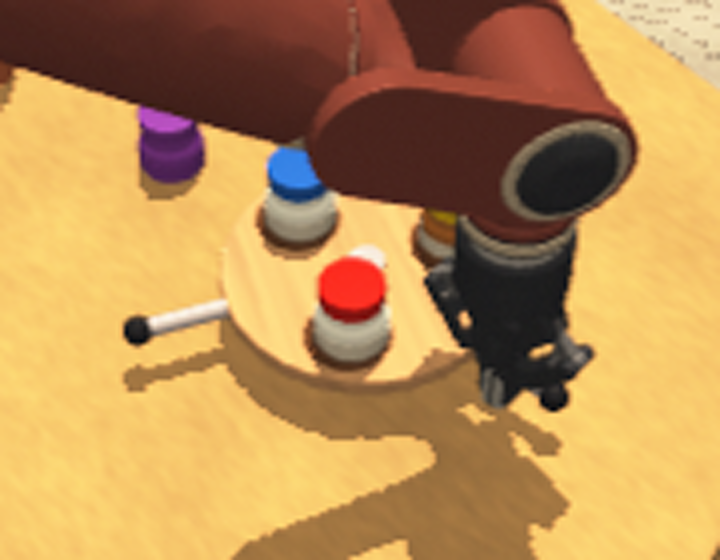

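Call:
play_rows(slide=[[0.23,0,-0.03],[0.35,0,-0.05],[0.47,0,-0.06],[0.47,0,-0.06],[0.47,0,-0.06],[0.47,0,-0.06],[0.47,0,-0.06],[0.47,0,-0.06],[0.47,0,-0.06],[0.47,0,-0.06],[0.35,0,-0.05],[0.23,0,-0.03]], yaw=[-1,-1.5,-2,-2,-2,-2,-2,-2,-2,-2,-1.5,-1], grip=[1,1,1,1,1,1,1,1,1,1,1,1])

```text
time: 7.4
tool_pos: [0.6274, -0.1515, 0.0363]
tool_rot: [-0.681, 0.681, 0.19, -0.19]
contact_force: [-0.8, -0.8, 0.4]
gripper_width: 0.002
```

```bash
python3 look.py 5 
```

```text
7.4 [ 0.62738903 -0.15152737  0.03628104] array([-0.84249095, -0.77421587,  0.35705205])
tool r 0.1354896856542806 ang -66.79357585921846 xaz 31.230520529585952
scene blk [178.8 172.9] 148 [ 0.3546 -0.07  ] r 0.2236 ang -168.9
scene blk [218.9 227.4] 789 [ 0.5688 -0.1146] r 0.0878 ang -93.4
scene yel [266.5 200.7] 10 [ 0.6257 -0.0155] r 0.0530 ang 12.5
scene yel [267.2 206.3] 65 [ 0.6384 -0.0265] r 0.0644 ang 0.4
scene yel [275.  209.3] 16 [ 0.6568 -0.0206] r 0.0830 ang 4.4
scene blue [257.9 171.8] 105 [0.5452 0.0381] r 0.0712 ang 113.9
side blk [314.7 170.6] 319 [ 0.8254 -0.0339] r 0.2514 ang -1.6
side blk [297.4 207.1] 847 [ 0.6795 -0.109 ] r 0.1337 ang -37.9
side blk [203.1 238.3] 26 [ 0.4049 -0.0294] r 0.1691 ang -179.2
side yel [268.9 183.6] 150 [ 0.6375 -0.0285] r 0.0635 ang -1.3
side red [255.9 211.8] 164 [ 0.5423 -0.0854] r 0.0665 ang -118.5
side blue [229.7 187.8] 173 [0.5412 0.0282] r 0.0642 ang 120.7
```

View pics/scene5.png

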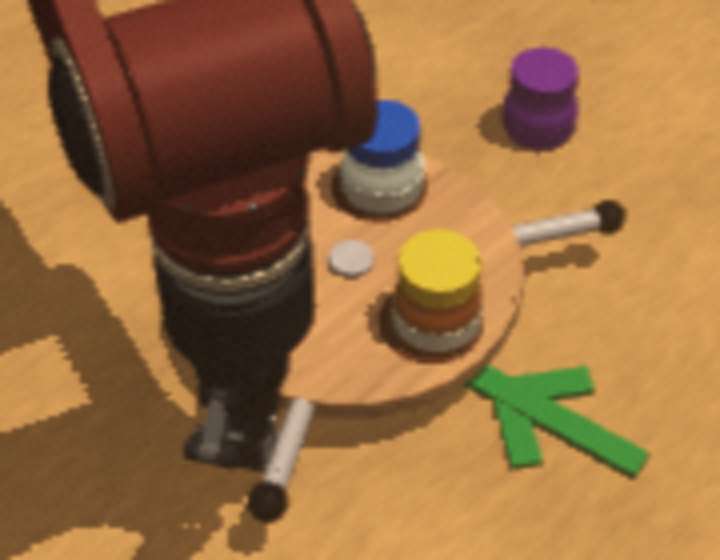

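Call:
play_rows(slide=[[0.23,0,-0.03],[0.35,0,-0.05],[0.47,0,-0.06],[0.47,0,-0.06],[0.35,0,-0.05],[0.23,0,-0.03],[0,0,0],[0,0,0]], yaw=[-1,-1.5,-2,-2,-1.5,-1,0,0], grip=[1,1,1,1,1,1,1,1])

```text
time: 8.3
tool_pos: [0.6461, -0.1417, 0.0363]
tool_rot: [0.664, -0.664, -0.243, 0.243]
contact_force: [0.0, 0.2, -0.3]
gripper_width: -0.005
```

```bash
python3 look.py 6 
```

```text
8.3 [ 0.64608493 -0.14171655  0.03633658] array([ 0.01014973,  0.20678898, -0.28828614])
tool r 0.13548477442624188 ang -57.855800299686976 xaz 40.14510478686015
scene blk [190.5 174.8] 210 [ 0.3825 -0.0524] r 0.1932 ang -172.5
scene blk [228.4 228.2] 706 [ 0.5862 -0.1006] r 0.0746 ang -80.6
scene yel [271.3 202.9] 159 [ 0.638  -0.0126] r 0.0656 ang 12.7
side blk [318.1 164.7] 305 [ 0.8528 -0.0217] r 0.2788 ang 1.1
side blk [300.  201.5] 851 [ 0.7003 -0.0982] r 0.1450 ang -29.4
side blk [209.4 243.9] 27 [ 0.4073 -0.0552] r 0.1691 ang -170.4
side yel [266.4 180.5] 186 [ 0.6399 -0.0147] r 0.0671 ang 10.5
side red [259.6 211.2] 170 [ 0.5513 -0.09  ] r 0.0670 ang -109.8
side blue [228.4 190.3] 179 [0.5326 0.0229] r 0.0648 ang 129.7
```

View pics/scene6.png

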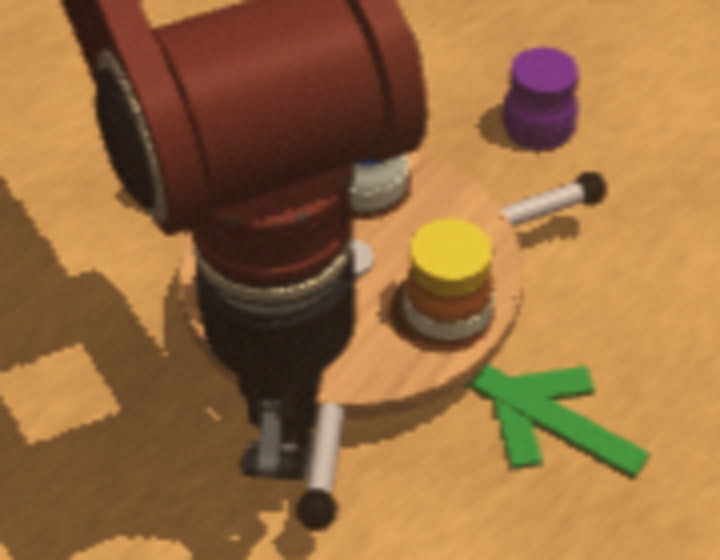

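View pics/side6.png

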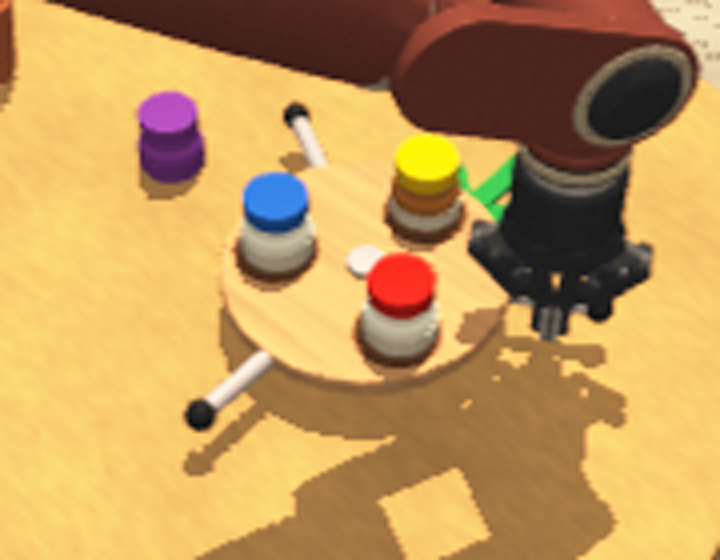

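Call:
play_rows(slide=[[-0.5,0,0],[-0.7,0,-0.5],[0,-1,-1],[0,-2,-1],[0,-3,0],[0,-4,0],[0,-4,0],[-2,-3,-3],[-2,0,-4],[-2,0,-4],[-2,0,-4],[0,0,0]], yaw=[0,0,0,0,0,0,0,0,0,0,0,0], grip=[1,1,1,1,1,1,1,1,1,1,1,1])

```text
time: 9.6
tool_pos: [0.6882, -0.3414, 0.2064]
tool_rot: [-0.664, 0.666, 0.241, -0.241]
contact_force: [-0.8, 0.4, 0.4]
gripper_width: -0.002
```

```bash
python3 look.py 7; python3 - <<'E'
from plant import cams
import cv2
cv2.imwrite("pics/s_end.png",cams.grab_frame("scene")["image"][:,:,::-1])
E
```

```text
9.6 [ 0.68819596 -0.34143527  0.20643439] array([-0.75823534,  0.39445934,  0.35360399])
tool r 0.33452990272434746 ang -70.04009489979642 xaz 39.80809867905609
scene yel [267.1 200.1] 10 [ 0.6254 -0.0132] r 0.0532 ang 15.0
scene yel [272.8 203.5] 10 [ 0.6416 -0.0116] r 0.0693 ang 12.9
scene yel [267.8 205.9] 12 [ 0.6386 -0.0247] r 0.0646 ang 2.0
scene yel [273.8 208.1] 11 [ 0.6525 -0.02  ] r 0.0788 ang 5.1
scene blue [250.9 170.8] 147 [0.5305 0.0285] r 0.0705 ang 128.1
side blk [309.4 217.1] 21 [ 0.6803 -0.1575] r 0.1683 ang -50.8
side blk [209.5 244. ] 26 [ 0.4073 -0.0556] r 0.1691 ang -170.3
side yel [266.3 180.5] 185 [ 0.6397 -0.0146] r 0.0669 ang 10.7
side red [259.7 211.1] 163 [ 0.5517 -0.0899] r 0.0667 ang -109.5
side blue [228.4 190.3] 179 [0.5326 0.0229] r 0.0648 ang 129.7
```

View pics/s_end.png

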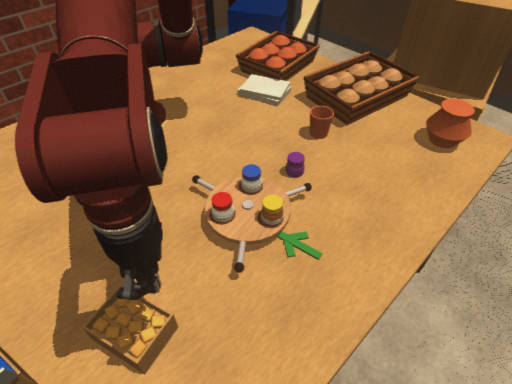

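View pics/side7.png

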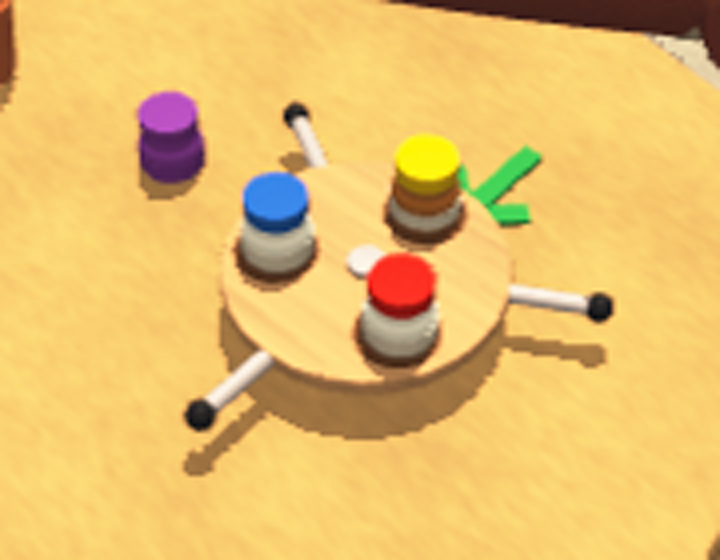

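```bash
python3 -c "
from plant import workorder
print(workorder.job_done())"
```

```text
the job is handed in; nothing more can be done
None
```

I turned the carousel about 43° counter-clockwise with the shut fingertips pushing on one spoke. I then backed off, lifted clear to z ≈ 0.21 m and handed the job in at about 10 s.

**Alignment:** in the last side view the yellow-lidded jar's lid was at 10.7°, 67 mm from the axis, and the arrow is at about 10.1°. The spoke angles put the jar at 9.2°, which agrees within about 2 mm, well inside the 14 mm allowed.

**At rest:** the readings before and after I moved away agree to about 0.3°, so the carousel stayed put.

**Everything else:** all three jars stood upright in their places, and the cup and sweet box looked unmoved. Force readings between moves stayed around 1 N, which is noise level.

**Disagreements:** the scene and side cameras differed by about 2° on the jar's direction. The very last yellow reading from the scene camera was broken up by the colour mask and I did not use it. The last good scene reading, before I moved away, was 12.7°.

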